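Unhook the castle-nut bin and stand it on the counting scale

TASK

For the stock count, take the small bin that holds the three castle nuts off the rail rack: lift its front so that it tilts up and the toe at the bottom swings out from under the rail, then lift its hooked lip off the rail's top edge. Stand it level in the middle of the counting scale's pan with the nuts still in it, letting go only once it stands there, and leave the other bins hanging and the other things where they are.

Things in the scene. Friction and masses are not known exactly. Their poses are not given: they have to be found in the camera images.
- nut_bin_mid (a point): Centre of the bin to take: grey plastic, open top, 120 (x) x 60 (y) x 65 mm high, 3 mm walls, 0.2 to 0.3 kg with its nuts. Axes: z up, -x to its front, +x to the rail it hangs on. Its side walls are flat and full height from x = -20 to +60 mm, lower in front (front wall 32 mm high): take it from above across its width, best near x = +5 mm. It hangs by weight alone at any of three places
- nut_bin_lip (a point): Lower end of the hooked lip at the top of that bin's back, mid-width, 69.5 mm behind and 21.5 mm above its centre; same axes. The lip is 50 mm wide, 3 thick; between it and the back wall a slot 8 mm wide and 8 mm deep, open below, sits over the rail's top edge, the lip against the edge's rear: it must rise 10 mm or more to come off. Tilted over 40 degrees the lip binds on the rail
- nut_bin_toe (a point): Back end of the toe at the foot of that bin's back, 73 mm behind and 30.5 mm below its centre; same axes. The toe is 13 mm long, 40 wide, 4 thick; 8 mm of it lies 3 mm under the rail's lower edge, so the bin cannot be lifted straight off. Tilting the bin front-up about the rail's top edge by 13 degrees swings it clear; 15 to 20 is right
- rail_edge (a point): Middle of the rail's top edge, on its front face, 132 mm above the bench. Aluminium rail 400 mm long (y), face 55 mm high, 3 mm thick, edges free, 17 mm off a white back sheet that ends 2 mm above it; rack fixed to the bench. Axes: x from the bins into the rack, z up. Bins hang on its -x side at y = -110, 0, +110 mm, 50 mm apart, undersides 70 mm up, back walls 5 mm off the rail (ribs between)
- pan (a point): Centre of the top of the scale's flat steel pan, 200 (x) x 240 mm (y), no rim, 70 mm above the bench; white bench scale fixed to the bench, its display and keys on the -x side, 15 mm lower than the pan
- nut0_mid (a point): Centre of a loose steel castle nut, 24 mm across flats, 19 mm high, standing on the floor of the bin to take
- nut1_mid (a point): Centre of the second such nut, same bin
- nut2_mid (a point): Centre of the third such nut, same bin
- stud_bin_mid (a point): Centre of a bin of the same make, full of steel studs lying lengthwise; hangs on the rail and stays there
- carton_bin_mid (a point): Centre of a bin of the same make holding small cardboard cartons; hangs on the rail and stays there
- carton: Cardboard carton 85 x 60 x 50 mm on the bench, origin under its centre, to be left alone
- jar: Jar with steel lid, 52 mm across, 75 mm high, on the bench, origin under its centre, to be left alone
There are look-alikes about, which are no part of the job. What is shaped like the part that bears nut_bin_mid but orange or yellow is not meant.

How it is judged:
By the outcome, as a careful person would: the job done as asked, in the order asked, and still so for the second after the job is handed in, with the robot touching nothing.
It also fails if it takes over 40 s, if anything falls off the work surface, if the arm or the gripper's body presses on something with over 40 N, if the wrist force passes 120 N, or if a joint passes its speed limit or range.

ROBOT

A 6-joint arm with a two-finger parallel gripper is mounted at the origin on the work surface. World frame = base frame: x ahead of the robot, y to its left, z up, the work surface at z = 0. Lengths are in mm, angles in rad, forces in N, time in s.
With the tool pointing down it reaches from about 350 to 850 mm from the base axis. Payload 8.1 kg.
Tool frame: the origin (TCP) lies at the very end of the fingers, on their centre line; the grasp point (between the pads) lies 19 mm behind it (manip.grasp_offset is the distance from the TCP to the grasp point, in mm); z points along the fingers, y is the line along which they close (so a half turn about z gives the same grasp; the last joint's range is limited). The gripper opens to 93 mm and grips with 3 to 60 N. Pads are 15 mm wide; open, the fingers measure 128 mm over their backs; the gripper's body (75 mm by 188 mm) begins 65 mm behind the grasp point.
Start: joints at [1.223, 0.13, 1.488, -0, 1.523, -0.085], TCP at [155.849, 579.41, 218.635] pointing down, gripper open.
Joint ranges: [-2.96, 2.96], [-0.89, 2.26], [0.02, 2.5], [-1.34, 4.48], [0, 2.73], [-2.66, 2.66]. Speed limits (rad/s): [2.39, 2.39, 2.79, 3.14, 3.14, 3.14].

INTERFACE

Orientations are given as a unit quaternion [w, x, y, z].
In Python, from rig import manip gives the robot as it stands. The module is installed in compiled form; this text tells all that it offers.
- The arm moves only by the shell command python3 -m crank 'ROWS' [FORCE]. ROWS is JSON, a list that holds one entry, the list of rows, each a list of 7 numbers: the turn, a rotation vector about the world's x, y, z normalised to -1 to 1, where 1 is 0.5 rad, then the shift along the world's x, y, z normalised to -1 to 1, where 1 is 0.2 m, then the opening, from 0 (shut) to 1 (fully open). In form: [[[wx, wy, wz, dx, dy, dz, hand], ...]]. A call has 1 to 5 rows; each row is the pose to reach, as a shift and turn from the pose commanded when the call began; what a row does not reach only later rows make up. A row lasts 1/8 s, in which the tool goes at most 62.5 mm and 10.7 degrees, less where a joint would pass 70% of its speed; a pose out of reach is approached as far as the arm can. A call with a number of a shift or a turn outside -1 to 1 is refused whole. A call with a gripper value outside its range is refused whole. The fingers move at their own pace and stop on an object; FORCE is the grip in N (left out, the last holds). Time passes only in rows, so rows that repeat a pose let the fingers close. It gives the time, the measured TCP pose, the force, the opening and the grip force at its end, in the units of the state.
- manip.sense(): the state, without advancing time (a new reading comes with each control period).
- manip.get_image(name): name is "side" or "top" or "wrist"; returns a dict with "pixels" (480x640x3 uint8, red, green, blue), "mtx" (3x3 intrinsics, pixels), "extrinsics" (4x4, takes a point from camera to world coordinates). Camera axes: x right, y up, looking along -z (the intrinsics and any distortion apply to the point x, -y, -z); pixel columns grow to the right and rows downward; lengths in mm; the calibration is good to about 2 mm. The wrist camera is an equidistant fisheye: a pixel r from the principal point sees the ray r / f radians off the axis. A picture is of the moment at which its call begins. There is no depth.
- manip.sign_off(): hands the job in; it is judged then, once.
The state is a dict: "time": time; "q": joint angles; "qd": joint speeds; "effort": joint torques, N m; "ee_pos": TCP position; "tcp_rot": TCP orientation; "force": force on the tool from outside, world axes, zero at the start; "ft_torque": the same for the moment, N m; "finger_gap": opening from 0.0 (shut) to 1.0 (fully open); "finger_force": force on a finger pad.
Only numpy, scipy, OpenCV 4.12 (cv2) and the standard library are available. Lean on these libraries where they do the work, as an engineer would, in place of code of your own. Each camera call takes 0.05 s, during which the arm holds its last target. There are 200 camera calls.

## Working session

There is one attempt and no reset: what is moved stays moved. The work goes in short steps, Python scripts to look and compute and a shell command to move; the robot and the scene stay as the last step left them, time stands still between calls to the robot, and variables do not carry over. Pictures are saved under pics/ and viewed, at most 10 in all, crops included, and the job is handed in when it is done.

```bash
mkdir -p pics; cat > h.py <<'E'
import numpy as np, cv2
from rig import manip
def ray(im,u,v):
    K=np.array(im["mtx"]);E=np.array(im["extrinsics"])
    d=np.array([(u-K[0,2])/K[0,0],-(v-K[1,2])/K[1,1],-1.0])
    return E[:3,3],E[:3,:3]@d
def onz(im,u,v,z):
    o,d=ray(im,u,v);return o+d*(z-o[2])/d[2]
def proj(im,p):
    E=np.array(im["extrinsics"]);K=np.array(im["mtx"]);c=E[:3,:3].T@(np.array(p)-E[:3,3])
    return K[0,2]+K[0,0]*c[0]/-c[2],K[1,2]+K[1,1]*-c[1]/-c[2]
def tri(a,b):
    (o1,d1),(o2,d2)=a,b
    s=np.linalg.lstsq(np.c_[d1,-d2],o2-o1,rcond=None)[0]
    p,q=o1+d1*s[0],o2+d2*s[1];return (p+q)/2,np.linalg.norm(p-q)
E
python3 - <<'E'
from h import *
import pickle
d={}
for n in("top","side"):
    im=manip.get_image(n);d[n]=im
    cv2.imwrite(f"pics/{n}0.png",im["pixels"][:,:,::-1]); print(n,np.round(im["mtx"],1).tolist(),np.round(im["extrinsics"],2).tolist())
pickle.dump(d,open("im0.pkl","wb"))
s=manip.sense();print(s["ee_pos"],s["tcp_rot"],s["time"],manip.grasp_offset)
E
```

```text
top [[512.1, 0.0, 318.4], [0.0, 512.1, 249.1], [0.0, 0.0, 1.0]] [[0.03, 1.0, -0.09, 491.79], [-1.0, 0.03, 0.01, 120.54], [0.01, 0.09, 1.0, 1342.89], [0.0, 0.0, 0.0, 1.0]]
side [[454.2, 0.0, 320.0], [0.0, 454.2, 238.2], [0.0, 0.0, 1.0]] [[0.86, 0.36, -0.36, 281.39], [-0.51, 0.63, -0.59, -427.26], [0.01, 0.69, 0.72, 751.47], [0.0, 0.0, 0.0, 1.0]]
[155.67761743 578.92534228 217.70743267] [-1.80346751e-04  1.31022217e-01  9.91379084e-01 -8.11414202e-04] 0.1 18.8
```

View pics/top0.png

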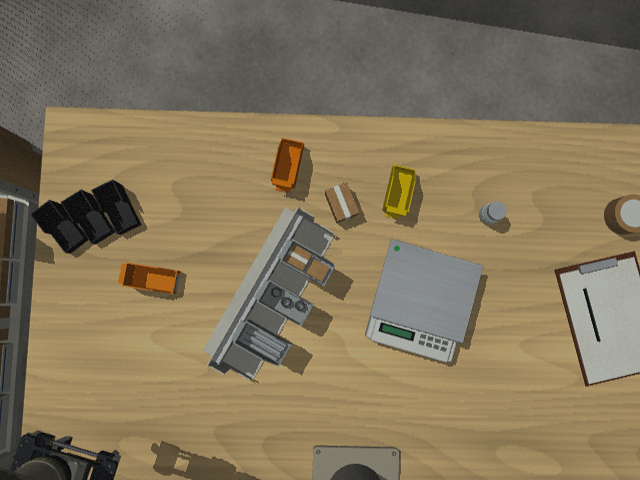

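View pics/side0.png

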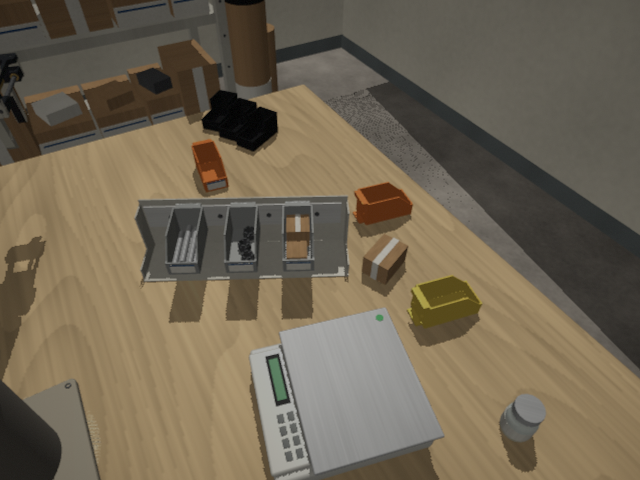

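The top view shows three bins on the rail: cartons at (308,262), nuts at (287,300) and studs at (265,342). The side view has the same three at (298,240), (242,240) and (186,240). The middle bin is grey and holds three dark rings, so it fits. The orange and yellow bins on the bench are look-alikes. Next I'll confirm this in one enlarged crop of both views.

```bash
python3 - <<'E'
from h import *
import pickle
d=pickle.load(open("im0.pkl","rb"))
t=d["top"]["pixels"][200:385,200:350,::-1];s=d["side"]["pixels"][190:290,130:360,::-1]
a=cv2.resize(t,None,fx=3.2,fy=3.2,interpolation=cv2.INTER_CUBIC)[:590]
a=cv2.resize(d["top"]["pixels"][270:340,245:335,::-1],(400,311),interpolation=cv2.INTER_CUBIC)
b=cv2.resize(d["side"]["pixels"][190:290,210:290,::-1],(400,500),interpolation=cv2.INTER_CUBIC)
c=np.zeros((600,800,3),np.uint8);c[:311,:400]=a;c[:500,400:]=b
e=cv2.resize(t,(235,289),interpolation=cv2.INTER_CUBIC);c[311:,:235]=e
cv2.imwrite("pics/crop0.png",c)
# pan: top view by brightness
im=d["top"];hsv=cv2.cvtColor(im["pixels"],cv2.COLOR_RGB2HSV)
m=((hsv[...,1]<40)&(hsv[...,2]>100)).astype(np.uint8)*255;m[:230]=0;m[380:]=0;m[:,:355]=0;m[:,500:]=0
c,_=cv2.findContours(m,0,2);c=max(c,key=cv2.contourArea);p=cv2.boxPoints(cv2.minAreaRect(c));print(p.tolist(),[onz(im,*q,70).round(0).tolist() for q in p])
for q in [(392,240),(482,265),(463,344),(372,318)]: print(q,onz(im,*q,70).round(0))
im=d["side"]
for q in [(281,331),(386,311),(442,436),(313,473)]: print(q,onz(im,*q,70).round(0))
E
```

```text
[[362.32080078125, 338.3773498535156], [390.81134033203125, 238.66036987304688], [484.32073974609375, 265.3773498535156], [455.8302001953125, 365.0943298339844]] [[387.0, -8.0, 70.0], [635.0, -75.0, 70.0], [575.0, -310.0, 70.0], [328.0, -239.0, 70.0]]
(392, 240) [632. -78.  70.]
(482, 265) [ 576. -304.   70.]
(463, 344) [ 379. -257.   70.]
(372, 318) [437. -31.  70.]
(281, 331) [448. -27.  70.]
(386, 311) [631. -84.  70.]
(442, 436) [ 572. -305.   70.]
(313, 473) [ 382. -253.   70.]
```

View pics/crop0.png

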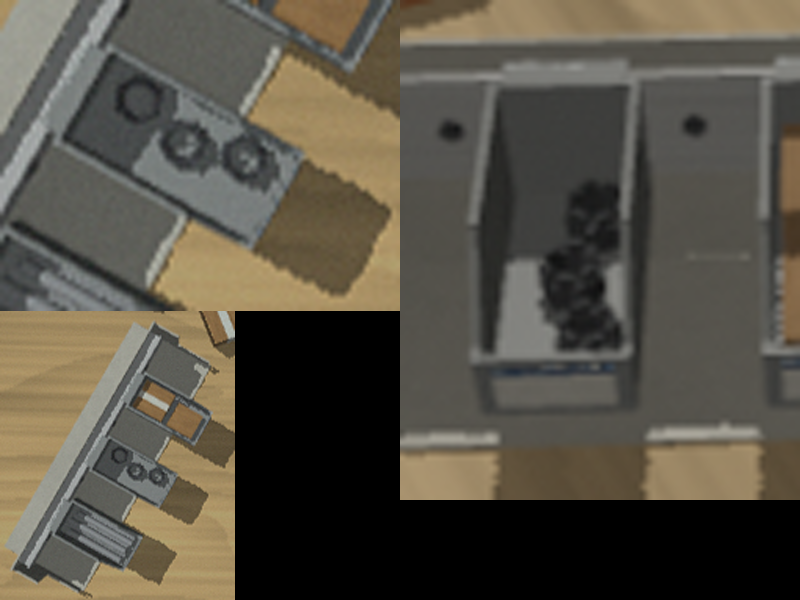

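The crop confirms it: the middle bin is grey and holds three castle nuts, at top pixels of about (276,292), (287,303) and (301,306). The pan centre comes out at (507,-167), and both views agree.

```bash
python3 - <<'E'
from h import *
import pickle
d=pickle.load(open("im0.pkl","rb"))
T=lambda u,v:(u/4.444+245,v/4.444+270); S=lambda u,v:((u-400)/5+210,v/5+190)
for n,im,P in(("top",d["top"],[T(105,47),T(62,140),T(302,152),T(247,245)]),("side",d["side"],[S(638,78),S(492,78),S(632,354),S(476,357)])):
    q=[onz(im,*p,z) for p,z in zip(P,(135,135,102,102))]
    print(n,[x[:2].round(0).tolist() for x in q])
    a=(q[0]+q[1]-q[2]-q[3])[:2];w=(q[0]-q[1]+q[2]-q[3])[:2]
    print("yaw",np.degrees(np.arctan2(a[1],a[0])),np.degrees(np.arctan2(-w[0],w[1])) , np.linalg.norm(a)/2,np.linalg.norm(w)/2,"c",(sum(q)/4)[:2])
# rail top edge ends in side view (white line), z=132, and black/white sheet top
for p in [(140,203),(347,198)]: print("rail end side",onz(d["side"],*p,133))
for p in [(298,212),(209,352)]: print("rail end top",onz(d["top"],*p,133))
E
```

```text
top [[521.0, 222.0], [471.0, 243.0], [468.0, 116.0], [417.0, 144.0]]
yaw 62.24309658655694 -116.17564196250258 115.43814133320711 55.84846257623172 c [469.30169214 181.15862865]
side [[525.0, 220.0], [474.0, 249.0], [470.0, 114.0], [419.0, 142.0]]
yaw 62.5407396892516 -119.00430697666087 119.2165848010292 58.56053410105538 c [471.73676435 181.17854087]
rail end side [322.48010222 346.23299361 133.        ]
rail end side [695.42145875 151.80673311 133.        ]
rail end top [686.13070903 157.64584781 133.        ]
rail end top [351.67187876 354.53204958 133.        ]
```

Bin centre is about (471,181) with its +x axis at 62.4°. The length measures 119 and both views agree. The grasp xy is therefore (473,186), with the closing axis along -27.5°, which is a turn of -102.5° from here.

```bash

python3 -m crank '[[[0,0,-0.3,0.13,-0.16,0,1],[0,0,-0.6,0.27,-0.33,0,1],[0,0,-0.894,0.4,-0.49,0,1],[0,0,-0.894,0.4,-0.49,0,1]]]' 20
python3 -m crank '[[[0,0,-0.3,0.13,-0.16,0,1],[0,0,-0.6,0.27,-0.33,0,1],[0,0,-0.894,0.4,-0.49,0,1],[0,0,-0.894,0.4,-0.49,0,1]]]'
python3 -m crank '[[[0,0,-0.3,0.13,-0.16,0,1],[0,0,-0.6,0.27,-0.33,0,1],[0,0,-0.894,0.4,-0.49,0,1],[0,0,-0.894,0.4,-0.49,0,1]]]'
python3 -m crank '[[[0,0,-0.3,0.13,-0.16,0,0.9],[0,0,-0.6,0.27,-0.33,0,0.9],[0,0,-0.894,0.39,-0.49,0,0.9],[0,0,-0.894,0.39,-0.49,0,0.9],[0,0,-0.894,0.39,-0.49,0,0.9]]]'
python3 - <<'E'
from h import *
im=manip.get_image("wrist");cv2.imwrite("pics/w1.png",im["pixels"][:,:,::-1])
import pickle;pickle.dump(im,open("w1.pkl","wb"))
print(im["mtx"],np.round(im["extrinsics"],3)); s=manip.sense();print(s["ee_pos"],s["tcp_rot"],s["q"],s["force"],s["time"])
E
```

```text
time: 0.6
ee_pos: [237.3, 479.6, 218.3]
tcp_rot: [0.0, 0.35, 0.937, -0.0]
force: [-0.3, 0.2, -0.6]
finger_gap: 0.999
finger_force: 0.0
time: 1.1
ee_pos: [316.9, 382.3, 218.5]
tcp_rot: [0.0, 0.548, 0.837, -0.0]
force: [-1.5, 0.2, -0.4]
finger_gap: 1.005
finger_force: 0.0
time: 1.6
ee_pos: [396.6, 284.9, 218.4]
tcp_rot: [-0.0, 0.719, 0.695, -0.0]
force: [-0.6, 0.7, 0.2]
finger_gap: 0.998
finger_force: 0.0
time: 2.22
ee_pos: [473.2, 189.0, 218.4]
tcp_rot: [-0.001, 0.854, 0.521, -0.0]
force: [-0.9, -0.9, 0.2]
finger_gap: 0.898
finger_force: 0.0
[[371.64829954   0.         319.19341933]
 [  0.         371.64829954 241.45937454]
 [  0.           0.           1.        ]] [[ 8.89000e-01  4.40000e-01  1.28000e-01  5.07466e+02]
 [-4.58000e-01  8.55000e-01  2.44000e-01  2.56586e+02]
 [-2.00000e-03 -2.75000e-01  9.61000e-01  3.84653e+02]
 [ 0.00000e+00  0.00000e+00  0.00000e+00  1.00000e+00]]
[473.06632973 189.03026748 218.45015827] [-4.34653936e-04  8.53826280e-01  5.20557850e-01 -1.39473610e-04] [ 2.78906186e-01 -1.15873938e-01  1.73600871e+00  7.65023049e-04
  1.52195754e+00  7.54656500e-01] [-0.61503606 -0.0992302  -0.14910296] 2.275
```

View pics/w1.png

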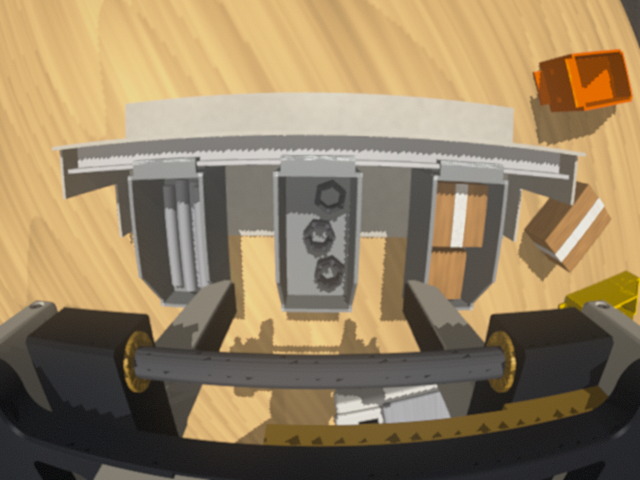

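The wrist view shows the nut bin between the open fingers. Its rear rim corners are at about (275,173) and (361,173), its front corners at (281,310) and (356,310), and the three nuts at (330,196), (319,236) and (330,272). I'll cast these to points.

```bash
cat >> h.py <<'E'
def wz(im,u,v,z):
    K=np.array(im["mtx"]);E=np.array(im["extrinsics"])
    x,y=(u-K[0,2])/K[0,0],(v-K[1,2])/K[1,1];r=np.hypot(x,y)+1e-9
    d=E[:3,:3]@np.array([x/r*np.sin(r),-y/r*np.sin(r),-np.cos(r)])
    o=E[:3,3];return o+d*(z-o[2])/d[2]
E
python3 - <<'E'
from h import *
import pickle
im=pickle.load(open("w1.pkl","rb"))
q=[wz(im,*p,z) for p,z in (((361,173),135),((275,173),135),((356,310),102),((281,310),102))]
print([x[:2].round(0).tolist() for x in q])
a=(q[0]+q[1]-q[2]-q[3])[:2]
print("yaw",np.degrees(np.arctan2(a[1],a[0])),np.linalg.norm(a)/2,np.linalg.norm(q[0]-q[1]),np.linalg.norm(q[2]-q[3]),"c",(sum(q)/4)[:2])
l,r=wz(im,80,158,132),wz(im,577,158,132);print(l,r,np.degrees(np.arctan2(*(r-l)[1::-1])),np.linalg.norm(r-l))
for p in((330,196),(319,236),(330,272)):print(wz(im,*p,85).round(0))
w,x,y,z=manip.sense()["tcp_rot"];print("tool y deg",np.degrees(np.arctan2(1-2*(x*x+z*z),2*(x*y-w*z))))
E
```

```text
[[521.0, 223.0], [470.0, 250.0], [470.0, 117.0], [413.0, 146.0]]
yaw 62.79550628840456 117.91433589658104 57.95312831021153 63.63076185507909 c [468.50780968 183.93355995]
[338.3785156  338.75600004 132.        ] [689.43413661 159.86316472 132.        ] -27.002728991664174 394.0084968266541
[493. 211.  85.]
[470. 185.  85.]
[463. 152.  85.]
tool y deg -27.26063049378121
```

The wrist view agrees with the others: centre about (470,182), yaw 62.7°, tool aligned to within 0.1°. I'll descend until the grasp point is at about z=105 and close.

```bash

python3 -m crank '[[[0,0,0,-0.005,-0.015,-0.2,0.9],[0,0,0,-0.005,-0.015,-0.4,0.9],[0,0,0,-0.005,-0.015,-0.55,0.9],[0,0,0,-0.005,-0.015,-0.66,0.9],[0,0,0,-0.005,-0.015,-0.66,0.9]]]' 25
python3 -m crank '[[[0,0,0,0,0,0,0.8],[0,0,0,0,0,0,0.7],[0,0,0,0,0,0,0.62],[0,0,0,0,0,0,0.55],[0,0,0,0,0,0,0.55]]]' 25
```

```text
time: 2.9
ee_pos: [470.5, 185.3, 84.7]
tcp_rot: [-0.001, 0.854, 0.52, -0.002]
force: [0.2, 0.3, -0.3]
finger_gap: 0.902
finger_force: 0.0
time: 3.52
ee_pos: [471.2, 185.8, 87.7]
tcp_rot: [-0.002, 0.855, 0.519, -0.001]
force: [-12.2, 5.1, 10.2]
finger_gap: 0.648
finger_force: 24.9
```

Gripped, with the gap at 60.3 mm matching the bin width. Next is a 17° front-up tilt about the rail's top edge, which moves the TCP -10 along bin x and +20 in z.

```bash

python3 -m crank '[[[-0.132,0.068,0,-0.0115,-0.0115,0.023,0.55],[-0.264,0.136,0,-0.018,-0.0235,0.0475,0.55],[-0.396,0.204,0,-0.0235,-0.034,0.073,0.55],[-0.527,0.272,0,-0.028,-0.043,0.0985,0.55],[-0.527,0.272,0,-0.028,-0.043,0.0985,0.55]]]' 30
python3 - <<'E'
from h import *
for n in("side","wrist"): im=manip.get_image(n);cv2.imwrite(f"pics/{n}2.png",im["pixels"][:,:,::-1])
s=cv2.imread("pics/side2.png")[170:300,130:360];w=cv2.imread("pics/wrist2.png")[100:400,100:550]
c=np.zeros((590,700,3),np.uint8);c[:290,:513]=cv2.resize(s,(513,290));c[290:590,:450]=w
cv2.imwrite("pics/c2.png",c);print(manip.sense()["force"])
E
```

```text
time: 4.15
ee_pos: [468.7, 178.1, 107.5]
tcp_rot: [0.077, 0.845, 0.514, -0.124]
force: [2.0, 5.1, 1.8]
finger_gap: 0.643
finger_force: 29.9
[ 1.63247392  7.93393066 -0.86821281]
```

View pics/c2.png

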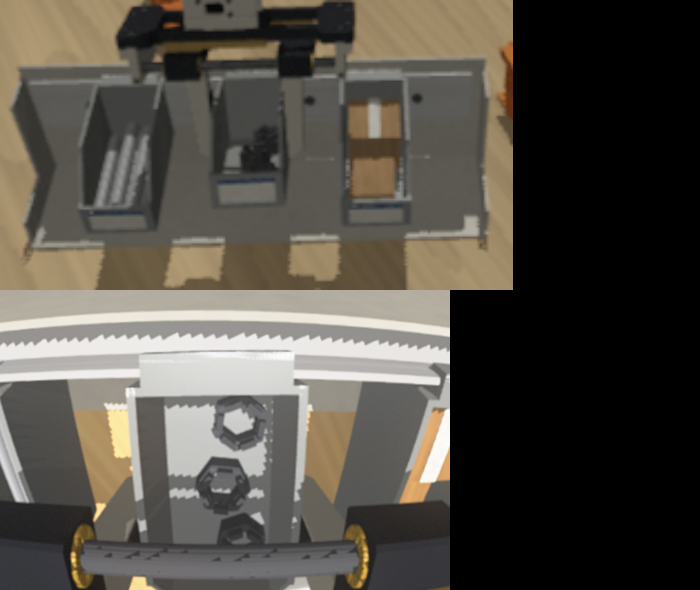

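The bin is tilted about 17°. Side view: its front wall is raised, at (248,190) in the crop, and the toe is clear. Wrist view: the lip is still on the edge at (218,365), the nuts are inside, and the neighbours haven't moved. There's an 8 N pull towards the rail, so I'll ease 2 mm that way and lift straight up.

```bash

python3 -m crank '[[[0,0,0,0.004,0.009,0.01,0.55],[0,0,0,0.004,0.009,0.035,0.55],[0,0,0,0.004,0.009,0.08,0.55],[0,0,0,0.004,0.009,0.15,0.55],[0,0,0,0.004,0.009,0.2,0.55]]]'
python3 -m crank '[[[0,0,0,0,0,0.1,0.55],[0,0,0,-0.05,-0.1,0.2,0.55],[0,0,0,-0.15,-0.3,0.3,0.55],[0,0,0,-0.2,-0.4,0.3,0.55],[0,0,0,-0.2,-0.4,0.3,0.55]]]'
python3 - <<'E'
from h import *
for n in("side","wrist"): im=manip.get_image(n);cv2.imwrite(f"pics/{n}3.png",im["pixels"][:,:,::-1])
s=cv2.imread("pics/side3.png")[130:350,100:440];w=cv2.imread("pics/wrist3.png")[100:400,100:550]
c=np.zeros((590,700,3),np.uint8);c[:290,:448]=cv2.resize(s,(448,290));c[290:590,:450]=w
cv2.imwrite("pics/c3.png",c)
E
```

```text
time: 4.88
ee_pos: [468.4, 177.4, 147.8]
tcp_rot: [0.077, 0.846, 0.513, -0.126]
force: [0.8, 0.0, -2.9]
finger_gap: 0.644
finger_force: 29.9
time: 5.5
ee_pos: [428.0, 96.7, 207.8]
tcp_rot: [0.077, 0.846, 0.512, -0.125]
force: [0.3, -0.1, -3.6]
finger_gap: 0.643
finger_force: 29.9
```

View pics/c3.png

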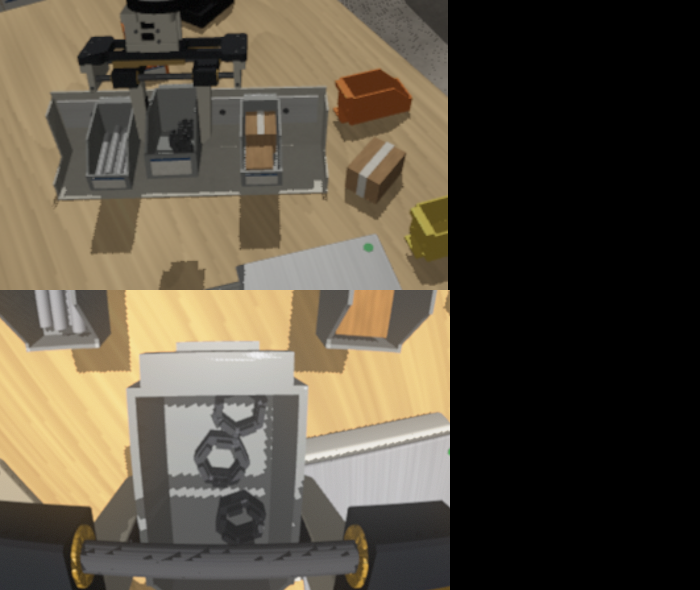

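The bin is off the rail, with all three nuts inside, about 3 N hanging, and the other bins still in place. I'll level it and carry it over the pan centre, with a target TCP of (509,-164).

```bash

python3 -m crank '[[[0.13,-0.068,0,0.05,-0.15,0,0.55],[0.26,-0.136,0,0.1,-0.3,0,0.55],[0.4,-0.2,0,0.15,-0.48,-0.05,0.55],[0.527,-0.272,0,0.2,-0.65,-0.1,0.55],[0.527,-0.272,0,0.2,-0.65,-0.1,0.55]]]'
python3 -m crank '[[[0,0,0,0.05,-0.16,-0.05,0.55],[0,0,0,0.1,-0.36,-0.1,0.55],[0,0,0,0.16,-0.52,-0.15,0.55],[0,0,0,0.205,-0.65,-0.25,0.55],[0,0,0,0.205,-0.65,-0.25,0.55]]]'
python3 - <<'E'
from h import *
import pickle
d={n:manip.get_image(n) for n in("side","wrist","top")};pickle.dump(d,open("im4.pkl","wb"))
s=d["side"]["pixels"][200:480,200:500,::-1];w=d["wrist"]["pixels"][80:380,100:550,::-1]
c=np.zeros((600,700,3),np.uint8);c[:300,:321]=cv2.resize(s,(321,300));c[300:600,:450]=w
cv2.imwrite("pics/c4.png",c);s=manip.sense();print(s["ee_pos"],s["tcp_rot"],s["ft_torque"])
E
```

```text
time: 6.22
ee_pos: [467.8, -35.0, 185.6]
tcp_rot: [-0.0, 0.856, 0.517, -0.001]
force: [-0.2, -0.1, -2.2]
finger_gap: 0.646
finger_force: 29.9
time: 6.85
ee_pos: [508.6, -162.0, 134.3]
tcp_rot: [-0.002, 0.855, 0.519, -0.001]
force: [-0.1, 0.6, -3.1]
finger_gap: 0.644
finger_force: 29.9
[ 509.42699427 -161.02709703  136.68831517] [-2.61442172e-04  8.54571418e-01  5.19333822e-01 -7.27286100e-05] [-0.08079128  0.09309366 -0.03982821]
```

View pics/c4.png

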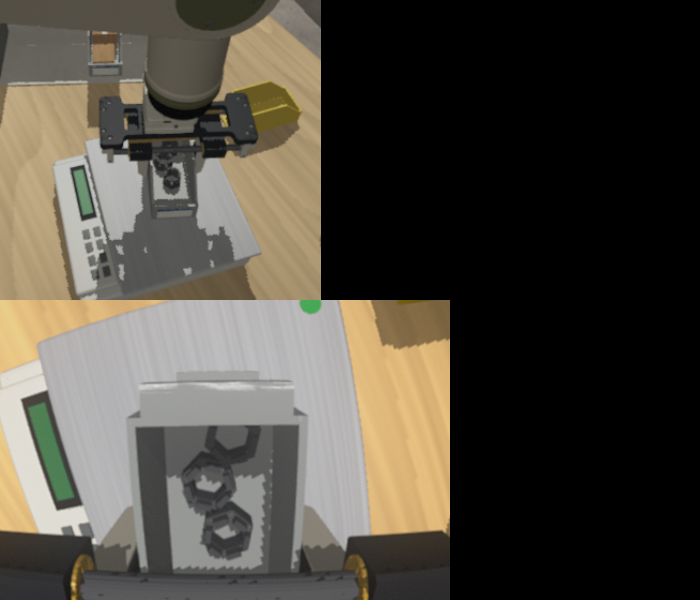

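The nut bin is above the pan with its nuts in, about 65 mm up and close to level. I'll lower it to just above the pan, then go down in fine steps until it touches.

```bash

python3 -m crank '[[[0,0,0,0,-0.01,-0.08,0.55],[0,0,0,0,-0.01,-0.15,0.55],[0,0,0,0,-0.01,-0.2,0.55],[0,0,0,0,-0.01,-0.22,0.55],[0,0,0,0,-0.01,-0.22,0.55]]]'
python3 -m crank '[[[0,0,0,0,0,-0.005,0.55],[0,0,0,0,0,-0.01,0.55],[0,0,0,0,0,-0.01,0.55]]]'
```

```text
time: 7.62
ee_pos: [508.8, -164.3, 92.0]
tcp_rot: [-0.0, 0.855, 0.519, -0.0]
force: [-0.5, 0.5, -2.5]
finger_gap: 0.644
finger_force: 29.9
time: 8.0
ee_pos: [509.1, -164.4, 90.5]
tcp_rot: [0.0, 0.855, 0.519, 0.0]
force: [0.3, 0.1, -2.8]
finger_gap: 0.645
finger_force: 29.9
```

```bash

python3 -m crank '[[[0,0,0,0,0,-0.005,0.55],[0,0,0,0,0,-0.005,0.55],[0,0,0,0,0,-0.005,0.55]]]'
python3 -m crank '[[[0,0,0,0,0,-0.005,0.55],[0,0,0,0,0,-0.005,0.55],[0,0,0,0,0,-0.005,0.55]]]'
python3 -m crank '[[[0,0,0,0,0,-0.005,0.55],[0,0,0,0,0,-0.005,0.55],[0,0,0,0,0,-0.005,0.55]]]'
```

```text
time: 8.38
ee_pos: [509.0, -164.4, 89.3]
tcp_rot: [-0.0, 0.855, 0.519, -0.0]
force: [-0.4, 0.1, -2.9]
finger_gap: 0.648
finger_force: 29.9
time: 8.75
ee_pos: [509.0, -164.4, 88.3]
tcp_rot: [-0.0, 0.855, 0.519, -0.0]
force: [0.7, 0.2, -2.5]
finger_gap: 0.643
finger_force: 29.9
time: 9.12
ee_pos: [509.1, -164.5, 87.6]
tcp_rot: [0.0, 0.855, 0.519, 0.0]
force: [-0.4, -0.5, 0.1]
finger_gap: 0.647
finger_force: 29.9
```

First contact is at z=87.6, where it should be. I'll settle another 1 mm, ease the grip to 5 N so the bin seats flat, and look before opening.

```bash

python3 -m crank '[[[0,0,0,0,0,-0.004,0.55],[0,0,0,0,0,-0.004,0.55],[0,0,0,0,0,-0.004,0.55]]]' 30
python3 -m crank '[[[0,0,0,0,0,0,0.55],[0,0,0,0,0,0,0.55],[0,0,0,0,0,0,0.55]]]' 5
python3 -m crank '[[[0,0,0,0,0,0,0.55],[0,0,0,0,0,0,0.55],[0,0,0,0,0,0,0.55]]]' 3
```

```text
time: 9.5
ee_pos: [509.2, -164.6, 87.3]
tcp_rot: [0.0, 0.855, 0.519, 0.0]
force: [-4.0, -0.7, 5.6]
finger_gap: 0.641
finger_force: 30.0
time: 9.88
ee_pos: [509.3, -164.7, 86.8]
tcp_rot: [0.0, 0.855, 0.519, 0.0]
force: [-2.5, -1.2, 4.6]
finger_gap: 0.643
finger_force: 5.0
time: 10.25
ee_pos: [509.3, -164.6, 86.8]
tcp_rot: [0.0, 0.855, 0.519, 0.0]
force: [-0.7, -1.8, 3.6]
finger_gap: 0.648
finger_force: 3.0
```

The bin is seated on the pan. I'll open slowly, rise clear and check.

```bash

python3 -m crank '[[[0,0,0,0,0,0,0.68],[0,0,0,0,0,0,0.75],[0,0,0,0,0,0,0.82],[0,0,0,0,0,0,0.9],[0,0,0,0,0,0,0.9]]]'
python3 -m crank '[[[0,0,0,0,0,0.1,0.9],[0,0,0,0,0,0.3,0.9],[0,0,0,0,0,0.55,0.9],[0,0,0,0,0,0.8,0.9],[0,0,0,0,0,0.8,0.9]]]'
python3 -m crank '[[[0,0,0,-0.2,0.2,0.1,0.9],[0,0,0,-0.4,0.4,0.2,0.9],[0,0,0,-0.6,0.6,0.2,0.9],[0,0,0,-0.6,0.6,0.2,0.9]]]'
python3 - <<'E'
from h import *
import pickle
d={n:manip.get_image(n) for n in("side","top")};pickle.dump(d,open("im5.pkl","wb"))
s=d["side"]["pixels"][190:470,130:530,::-1];t=d["top"]["pixels"][190:380,200:520,::-1]
c=np.zeros((600,800,3),np.uint8);c[:315,:450]=cv2.resize(s,(450,315));c[315:600,:480]=cv2.resize(t,(480,285))
z=d["side"]["pixels"][300:440,290:430,::-1];c[:345,455:]=cv2.resize(z,(345,345),interpolation=cv2.INTER_CUBIC)
cv2.imwrite("pics/c5.png",c)
E
```

```text
time: 10.88
ee_pos: [509.0, -164.3, 86.5]
tcp_rot: [-0.0, 0.855, 0.519, 0.0]
force: [-0.3, 0.2, 0.0]
finger_gap: 0.896
finger_force: 0.0
time: 11.5
ee_pos: [511.6, -165.4, 252.2]
tcp_rot: [0.004, 0.855, 0.519, 0.003]
force: [0.3, -0.2, -0.4]
finger_gap: 0.901
finger_force: 0.0
time: 12.0
ee_pos: [387.3, -42.5, 286.1]
tcp_rot: [0.0, 0.854, 0.52, 0.0]
force: [0.9, -0.0, -0.6]
finger_gap: 0.896
finger_force: 0.0
```

View pics/c5.png

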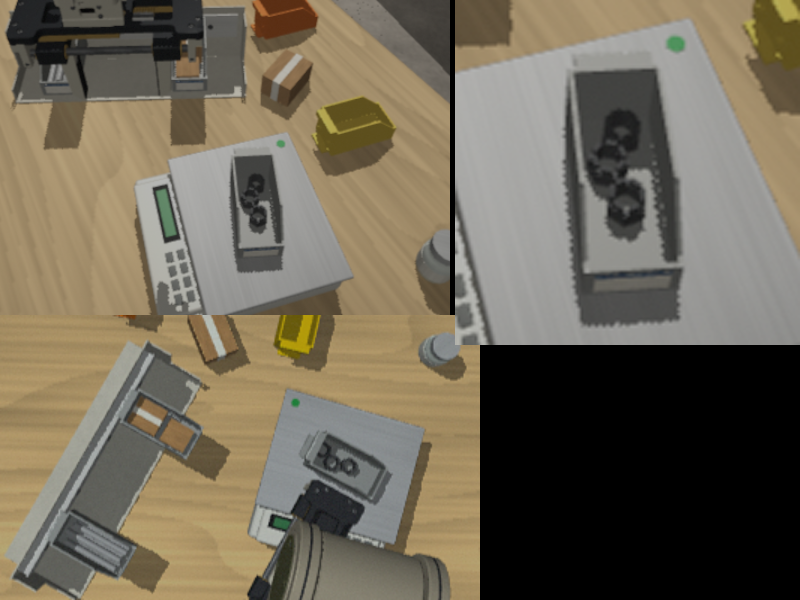

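The bin stands level at mid-pan, with its centre at about (346,467) in the top crop against a pan centre of about (340,467). All three nuts are in it, the other two bins are still hanging, and the gripper is clear.

```bash
python3 -c "
from rig import manip
print(manip.sign_off())"
```

```text
the job is handed in; nothing more can be done
None
```

The nut bin stands level in the middle of the scale's pan with its three nuts still in it, the other two bins are still hanging on the rail, and I handed the job in at about 12 s on the robot's clock.

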